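# Switch on the mixing station in order

## Robot

A 6-joint arm with a two-finger parallel gripper is mounted at the origin on the work surface. World frame = base frame: x ahead of the robot, y to its left, z up, the work surface at z = 0. Lengths are in m, angles in rad, forces in N, time in s.
With the tool pointing down it reaches from about 0.3 to 0.85 m from the base axis. Payload 5.4 kg.
Tool frame: the origin (TCP) lies between the finger pads; the fingertips stand arm.nose_length ahead of it and the grasp point (between the pads) lies 6 mm ahead of it (arm.nose_length is the distance from the TCP to the fingertips, in m); z points along the fingers, y is the direction in which the jaws open and shut (so a half turn about z gives the same grasp; the last joint's range is limited). The gripper opens to 85 mm and grips with 20 to 120 N. Pads are 22 mm wide; open, the fingers measure 114 mm over their backs; the gripper's body (76 mm by 85 mm) begins 54 mm behind the grasp point. The pads swing forward as they close: fully open they stand 13 mm farther back than shut.
Start: joints at [0.932, 0.158, 1.597, -0, 1.386, -0.21], TCP at [0.239, 0.523, 0.256] pointing down, gripper open.
Joint ranges: [-2.91, 2.91], [-0.94, 2.29], [0.18, 2.7], [-1.29, 4.43], [0.17, 2.64], [-3, 3]. Speed limits (rad/s): [2.57, 2.57, 3.14, 3.14, 3.14, 3.14].

## Interface

Orientations are given as a rotation vector (axis times angle).
In Python, from cell import arm gives the robot as it stands.
- The arm moves only by the tool jog_arm, never from a script. Its argument "rows" is a list of rows, each an object of numbers: "grip": the closure, from -1 (fully open) to 1 (shut); "tx", "ty", "tz": the shift along the tool's x, y, z in mm; "ax", "ay", "az": the turn, a rotation vector about the tool's x, y, z in degrees. In form: [{"grip": .., "tx": .., "ty": .., "tz": .., "ax": .., "ay": .., "az": ..}, ...]. A call has 1 to 12 rows; each row shifts and turns the commanded pose from where the row before left it, along the tool's axes as they then stand; what a row does not reach is not made up. A row lasts 1/10 s, in which the tool goes at most 50 mm and 8.59 degrees, less where a joint would pass 70% of its speed; a pose out of reach is approached as far as the arm can. A call with a gripper value outside its range is refused whole. The fingers move at their own pace and stop on an object; the grip force is fixed at half the most. Time passes only in rows, so rows that do not move let the fingers close. It gives the time, the measured TCP pose, the force and the opening at its end, in the units of the state.
- arm.state(): the state, without advancing time (a new reading comes with each control period).
- arm.get_image(name): name is "side" or "top" or "wrist"; returns a dict with "color" (400x640x3 uint8, red, green, blue), "fx", "fy", "cx", "cy" (pixels), "k1" (the pictures are not rectified: a ray, as slopes to the right and down, at radius r is drawn at 1 + k1 r^2 times it, then the intrinsics apply), "camera_from_world" (4x4, takes a point from world to camera coordinates). Camera axes: x right, y up, looking along -z (the intrinsics and any distortion apply to the point x, -y, -z); pixel columns grow to the right and rows downward; lengths in m; the calibration is good to about 2 mm. A picture is of the moment at which its call begins. There is no depth.
- arm.hand_in(): hands the job in, once; it reports no verdict.
Trained networks look in a picture, given as the dict that the camera call returned (one of the last four; its "shot" number tells which), for a name from the list of things; names that differ only in an ending like _2 or _b are one class to them, and where a whole thing is asked for, a point or a joint stands for the part that bears it (a point fixed in the world has none). Each returns a list of dicts, best first, with "p" (0 to 1); they miss things now and then, are a little off and sometimes report something else, mostly with a low value. They report only what shows in the picture. A call takes as long as a camera call. They do not tell look-alikes from the thing itself.
- arm.silhouettes(picture, thing): "pixels" (400x640 bool, what is visible of it) and "pixel" ([column, row] in pixels, amid what is visible of it).
- arm.pinpoint(picture, thing): "pixel" ([column, row] in pixels: a listed point, or the origin of a listed thing).
The state is a dict: "time": time; "joint_pos": joint angles; "joint_vel": joint speeds; "joint_efforts": joint torques, N m; "tcp_pos": TCP position; "eef_rot": TCP orientation; "contact_force": force on the tool from outside, world axes, zero at the start; "torque": the same for the moment, N m; "finger_gap": finger opening in m.
Only numpy, scipy, OpenCV 4.12 (cv2) and the standard library are available. Lean on these libraries where they do the work, as an engineer would, in place of code of your own. Each camera call takes 0.05 s, during which the arm holds its last target.

## Task

Switch on the mixing station by gently tapping in the round push keys with the fingertips, in this order: first the balance (the beaker stands on it), then the magnetic stirrer (the flask stands on it), last the small bench timer. Press each key down until it stays in; leave the block heater (the one with the capped tubes) switched off. Do not lift, shove or knock over the machines, the glassware or anything else on the counter, and finish with the hand clear.

Things in the scene. Friction and masses are not known exactly. Their poses are not given: they have to be found in the camera images.
- balance: Laboratory balance, about 1.6 kg, loose on its feet: flat white housing 200 (x) x 160 (y) x 50 mm high, with a square-cornered steel pan 115 x 130 mm, top at 63 mm, centred 30 mm to +x; the open beaker stands on the pan. Green display strip and the key near the front (-x) edge. Origin: centre of the underside; z up.
- balance_key_top (a point): Centre of the top face of the balance's key: a plain black round upright button, 30 mm across, standing 20 mm above the housing when out and 12 mm when in, inside a flat 42 mm steel collar. This point moves with the key. At the start it is 70 mm above the counter. In the balance's frame: x -75, y -50 mm.
- balance_key (a joint): How far its key is pushed in: 0 = out (off), 0.008 m = fully in; on above 0.005 m. It goes straight down and stays where left. Its top is cushioned by a spring, 1.5 N/mm: the top first gives 2 mm, at 3 N the key then moves in 8 mm, then only the cushion yields (6 mm more, to 12 N), so a push of 6 to 8 N means home. Let go, the top stands 8 mm lower than before.
- stirrer: Magnetic stirrer, about 1.8 kg, loose on its feet: grey housing 190 (x) x 150 (y) x 70 mm high, with a round white plate 120 mm across, top at 82 mm, centred 30 mm to +x; the stoppered conical flask stands on it. A round speed dial sticks out of the middle of its front face (not used). Origin: centre of the underside; z up.
- stirrer_key_top (a point): Centre of the top face of the stirrer's key: a plain black round upright button, 30 mm across, standing 20 mm above the housing when out and 12 mm when in, inside a flat 42 mm steel collar. This point moves with the key. At the start it is 90 mm above the counter. In the stirrer's frame: x -72, y +50 mm.
- stirrer_key (a joint): How far its key is pushed in: 0 = out (off), 0.008 m = fully in; on above 0.005 m. It goes straight down and stays where left. Its top is cushioned by a spring, 1.5 N/mm: the top first gives 2 mm, at 3 N the key then moves in 8 mm, then only the cushion yields (6 mm more, to 12 N), so a push of 6 to 8 N means home. Let go, the top stands 8 mm lower than before.
- timer: Bench timer, about 0.45 kg, loose: the smallest machine, a low white block 100 (x) x 130 (y) x 45 mm high with a flat green display window 34 x 72 mm on top and nothing standing on it. Origin: centre of the underside; z up.
- timer_key_top (a point): Centre of the top face of the timer's key: a plain black round upright button, 30 mm across, standing 20 mm above the housing when out and 12 mm when in, inside a flat 42 mm steel collar. This point moves with the key. At the start it is 65 mm above the counter. In the timer's frame: x -28, y -40 mm.
- timer_key (a joint): How far its key is pushed in: 0 = out (off), 0.008 m = fully in; on above 0.005 m. It goes straight down and stays where left. Its top is cushioned by a spring, 1.5 N/mm: the top first gives 2 mm, at 3 N the key then moves in 8 mm, then only the cushion yields (6 mm more, to 12 N), so a push of 6 to 8 N means home. Let go, the top stands 8 mm lower than before.
- heater: Block heater, about 1.9 kg, loose on its feet, to be left off: grey housing 190 (x) x 150 (y) x 75 mm high, with an aluminium block on top (to 101 mm) holding six short capped tubes (to 130 mm). Origin: centre of the underside; z up.
- heater_key_top (a point): Centre of the top face of the heater's key: a plain black round upright button, 30 mm across, standing 20 mm above the housing when out and 12 mm when in, inside a flat 42 mm steel collar. This point moves with the key. At the start it is 95 mm above the counter. In the heater's frame: x -72, y -45 mm. Not to be pressed.
- heater_key (a joint): How far its key, like the others, is pushed in: 0 = out (off). Must stay off (below 0.003 m).
- beaker: Open glass beaker, 60 mm across, 70 mm high, loose on the balance pan (top about 133 mm above the counter). Origin: centre of its underside.
- flask: Conical glass flask with a rubber stopper, 72 mm across at the foot, 100 mm high, loose on the stirrer plate (top about 182 mm above the counter). Origin: centre of its underside.
- jar: Small amber jar, 40 mm across, 55 mm high, standing loose on the counter in front of the machines (robot's side). Origin: centre of its underside.
- pen: Grey marker pen lying in front of the machines, 110 mm long, 13 mm thick. Origin: underside, mid-length.
- stopper: Spare cork stopper, 42 mm across, 28 mm high, in front of the machines. Origin: centre of its underside.
- cylinder: Measuring cylinder, foot 70 mm across, 208 mm high, behind the machines. Origin: centre of its underside.
- wash_bottle: White bottle, 64 mm across, 170 mm high, behind the machines. Origin: centre of its underside.
Things that resemble listed ones, but are neither listed nor needed, are in the scene too. What is shaped like the flask but blue or purple is not meant. Leave any pink look-alike of the beaker alone.

How it is judged:
By the outcome, as a careful person would: the job done as asked, in the order asked, and still so for the second after the job is handed in, with the robot touching nothing.
It also fails if it takes over 61 s, if anything falls off the work surface, if the arm or the gripper's body presses on something with over 40 N, if the wrist force passes 120 N, or if a joint passes its speed limit or range.

## Working session

There is one attempt and no reset: what is moved stays moved. The work goes in short steps, Python scripts to look and compute and a tool call to move; the robot and the scene stay as the last step left them, time stands still between calls to the robot, and variables do not carry over. Pictures are saved under pics/ and viewed, and the job is handed in when it is done.

Besides the shell and the picture viewer there is one more tool, called after "Call:" as name(argument=value, ...), one argument or row to a line, values as JSON. jog_arm: Moves the arm, as the interface text tells. Its arguments: {"type":"object","properties":{"rows":{"type":"array","items":{"type":"object","properties":{"grip":{"type":"number"},"tx":{"type":"number"},"ty":{"type":"number"},"tz":{"type":"number"},"ax":{"type":"number"},"ay":{"type":"number"},"az":{"type":"number"}}}}},"required":["rows"]}

```bash
ls; mkdir -p pics
cat > h.py <<'E'
import numpy as np, cv2
from cell import arm
def save(im,name,crop=None,s=1):
    c=im["color"][:,:,::-1]
    if crop: x0,y0,x1,y1=crop; c=c[y0:y1,x0:x1]
    if s!=1: c=cv2.resize(c,None,fx=s,fy=s,interpolation=cv2.INTER_CUBIC)
    cv2.imwrite("pics/"+name,c)
def ray(im,px):
    u=(px[0]-im["cx"])/im["fx"]; v=(px[1]-im["cy"])/im["fy"]
    a,b=u,v
    for _ in range(30):
        r2=a*a+b*b; a=u/(1+im["k1"]*r2); b=v/(1+im["k1"]*r2)
    M=np.array(im["camera_from_world"]); R=M[:3,:3]; o=-R.T@M[:3,3]
    return o, R.T@np.array([a,-b,-1.])
def atz(im,px,z):
    o,d=ray(im,px); return o+d*(z-o[2])/d[2]
def proj(im,p):
    M=np.array(im["camera_from_world"]); c=M[:3,:3]@np.array(p)+M[:3,3]
    a=c[0]/-c[2]; b=-c[1]/-c[2]; k=1+im["k1"]*(a*a+b*b)
    return np.array([im["cx"]+im["fx"]*a*k, im["cy"]+im["fy"]*b*k])
def tri(i1,p1,i2,p2):
    o1,d1=ray(i1,p1);o2,d2=ray(i2,p2)
    A=np.stack([d1,-d2],1); t=np.linalg.lstsq(A,o2-o1,rcond=None)[0]
    a=o1+d1*t[0]; b=o2+d2*t[1]; return (a+b)/2, np.linalg.norm(a-b)
E
python3 - <<'E'
from h import *
np.set_printoptions(precision=4,suppress=True)
t=arm.get_image("top"); s=arm.get_image("side")
save(t,"top0.png");save(s,"side0.png")
H=dict(balance=.07,stirrer=.09,timer=.065,heater=.095)
for n,z in H.items():
    for nm,im in(("top",t),("side",s)):
        for d in arm.pinpoint(im,n+"_key_top")[:4]: print(n,nm,d["pixel"],round(d["p"],2),atz(im,d["pixel"],z))
    for d in arm.pinpoint(t,n)[:3]: print("  origin",n,d["pixel"],round(d["p"],2),atz(t,d["pixel"],0))
print(arm.nose_length,arm.state())
E
```

```text
pics
balance top [291.6, 244.6] 0.67 [0.4826 0.049  0.07  ]
balance side [232.3, 163.6] 0.67 [0.5211 0.2805 0.07  ]
balance side [273.1, 211.5] 0.45 [0.4812 0.0482 0.07  ]
  origin balance [297.1, 290.2] 0.45 [0.3633 0.0386 0.    ]
stirrer top [341.6, 231.4] 0.65 [ 0.5115 -0.0838  0.09  ]
stirrer side [317.9, 226.6] 0.54 [ 0.5154 -0.0834  0.09  ]
stirrer side [293.0, 311.2] 0.43 [ 0.3076 -0.2252  0.09  ]
  origin stirrer [354.9, 211.1] 0.72 [ 0.5818 -0.1336  0.    ]
  origin stirrer [192.3, 221.6] 0.34 [0.5641 0.3352 0.    ]
timer top [196.5, 230.9] 0.65 [0.5271 0.3047 0.065 ]
timer side [233.1, 161.0] 0.64 [0.5333 0.2941 0.065 ]
  origin timer [193.0, 221.8] 0.61 [0.5634 0.3331 0.    ]
heater top [232.5, 299.2] 0.65 [0.3458 0.2005 0.095 ]
heater top [462.1, 215.2] 0.63 [ 0.5449 -0.4047  0.095 ]
heater side [430.7, 297.2] 0.59 [ 0.5443 -0.4052  0.095 ]
  origin heater [428.5, 199.9] 0.62 [ 0.609  -0.3498  0.    ]
0.025 {'time': 0.7, 'joint_pos': array([ 0.9319,  0.1584,  1.597 , -0.    ,  1.3862, -0.2101]), 'joint_vel': array([ 0.0002,  0.0002,  0.0004,  0.0004,  0.    , -0.002 ]), 'joint_efforts': array([ -0.0001, -39.5921, -33.1632,  -0.0005,   0.0007,   0.    ]), 'tcp_pos': array([0.2391, 0.5229, 0.2563]), 'eef_rot': array([0.6684, 3.0696, 0.    ]), 'contact_force': array([ 0.4049,  0.4504, -0.5101]), 'torque': array([ 0.0115, -0.0386,  0.0187]), 'finger_gap': 0.08568669675246408}
```

View pics/top0.png

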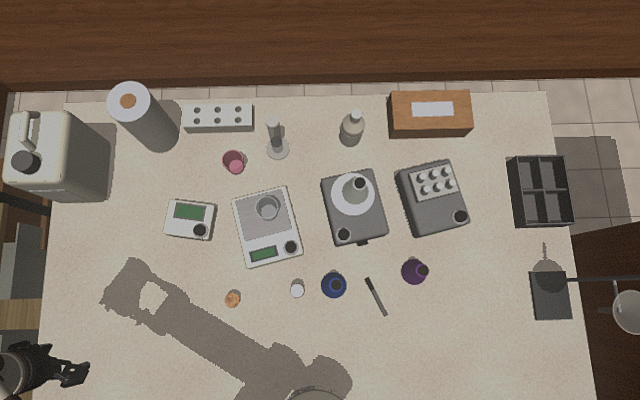

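View pics/side0.png

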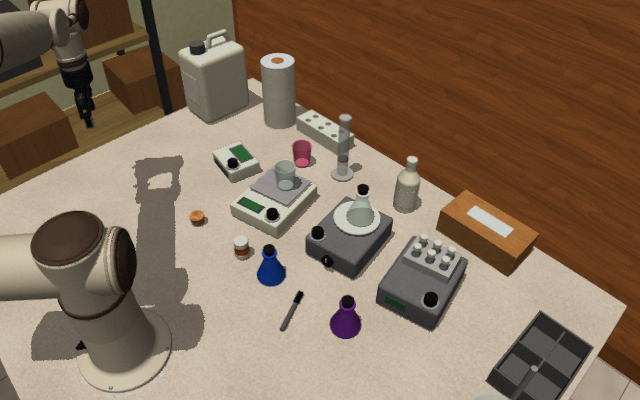

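Run:
```python
from h import *
t=arm.get_image("top"); s=arm.get_image("side")
k={"bal":(291,247),"sti":(343,234),"tim":(199,230)}
ks={"bal":(273,214),"sti":(318,232),"tim":(233,162)}
def crop(im,c):
    x,y=c; return cv2.resize(im["color"][y-22:y+22,x-22:x+22,::-1],(264,264),interpolation=cv2.INTER_CUBIC)
cv2.imwrite("pics/crops.png",np.vstack([np.hstack([crop(t,k[n]) for n in k]),np.hstack([crop(s,ks[n]) for n in k])]))
for n in("balance","stirrer","timer"):
    z=dict(balance=.07,stirrer=.09,timer=.065)[n]
    a=arm.pinpoint(t,n+"_key_top")[:1]
    b=arm.pinpoint(s,n+"_key_top")[:2]
    for d in b:
        print(n,a[0]["pixel"],d["pixel"],tri(t,a[0]["pixel"],s,d["pixel"]))
    print(arm.silhouettes(t,n)[0]["pixel"])
```

```text
balance [290.8, 245.2] [291.0, 312.5] (array([ 0.54031986,  0.06896936, -0.47806609]), np.float64(0.002102918632669585))
balance [290.8, 245.2] [270.5, 212.9] (array([0.47938825, 0.05289183, 0.06341063]), np.float64(0.005551052363510909))
[267.0, 233.8]
stirrer [359.0, 194.1] [315.6, 228.2] (array([ 0.55683378, -0.10668875,  0.10251798]), np.float64(0.11154263741805928))
[353.8, 213.9]
timer [200.0, 231.1] [232.3, 159.4] (array([0.5267    , 0.29112627, 0.07598226]), np.float64(0.004835286446067402))
[189.5, 217.8]
```

View pics/crops.png

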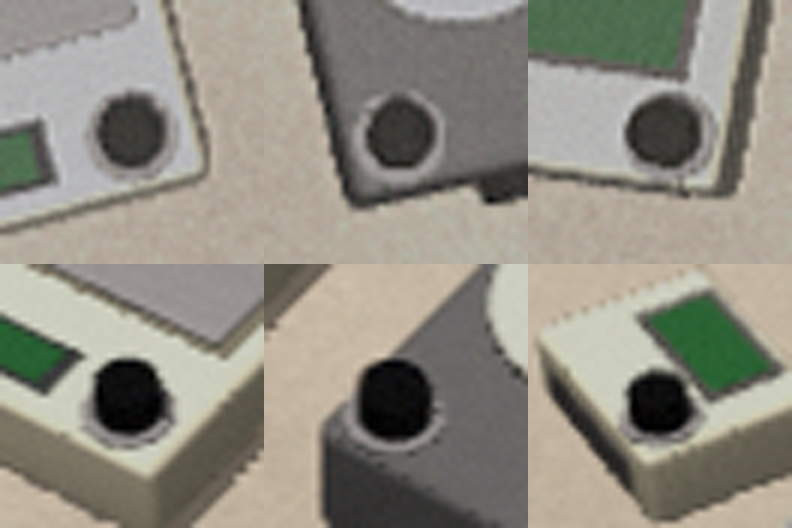

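```bash
cat > fit.py <<'E'
from h import *
from scipy.optimize import least_squares
def cyl(im,x,y,zt,hh,r=.015):
    a=np.linspace(0,2*np.pi,60)
    P=[proj(im,[x+r*np.cos(q),y+r*np.sin(q),z]) for q in a for z in(zt,zt-hh)]
    h=cv2.convexHull(np.array(P,np.float32)); m=cv2.moments(h); return np.array([m["m10"]/m["m00"],m["m01"]/m["m00"]]),m["m00"]
def blob(im,c,th):
    g=im["color"].max(2).astype(np.uint8); m=(g<th).astype(np.uint8)
    n,l,st,ce=cv2.connectedComponentsWithStats(m,connectivity=4)
    best=min((i for i in range(1,n) if 20<st[i,4]<400),key=lambda i:np.hypot(*(ce[i]-c)))
    return ce[best],st[best,4]
def fit(im,c,zt,th,hh=.02):
    b,A=blob(im,c,th)
    f=lambda p: cyl(im,p[0],p[1],zt,hh)[0]-b
    s=least_squares(f,atz(im,b,zt)[:2]); return s.x,b,A,cyl(im,*s.x,zt,hh)[1]
E
python3 - <<'E'
from fit import *
np.set_printoptions(precision=4,suppress=True)
t=arm.get_image("top"); s=arm.get_image("side")
k={"bal":(290.8,246.7),"sti":(343.5,234),"tim":(200,230)}
ks={"bal":(272.5,213.5),"sti":(318,232),"tim":(232.5,162.5)}
for n,z in(("bal",.07),("sti",.09),("tim",.065)):
    for th in(70,85): print(n,"top",th,*fit(t,k[n],z,th))
    for th in(30,45): print(n,"side",th,*fit(s,ks[n],z,th))
E
```

```text
bal top 70 [0.4783 0.0526] [290.3913 246.5978] 92 107.07351989299059
bal top 85 [0.4784 0.0528] [290.3333 246.5556] 99 107.07880995958112
bal side 30 [0.4797 0.0521] [271.9065 213.7477] 107 136.01365634636022
bal side 45 [0.4797 0.0525] [271.8053 213.6549] 113 135.95819363067858
sti top 70 [ 0.5057 -0.0885] [343.1458 233.9896] 96 113.49947718065232
sti top 85 [ 0.5062 -0.0886] [343.1765 233.8137] 102 113.50263382354751
sti side 30 [ 0.5078 -0.0893] [317.2459 232.2213] 122 153.99601647863165
sti side 45 [ 0.508  -0.0897] [317.4318 232.2879] 132 154.0379176135175
tim top 70 [0.5318 0.3004] [199.0396 229.6436] 101 118.66953761375044
tim top 85 [0.5318 0.2996] [199.3455 229.6455] 110 118.61702507559676
tim side 30 [0.5328 0.299 ] [232.32   162.9733] 75 105.11147328314837
tim side 45 [0.5328 0.2992] [232.2821 162.9487] 78 105.09748247789685
```

Call:
jog_arm(
  rows=[
    {"grip": 1, "tx": -15, "ty": -12},
    {"grip": 1, "tx": -35, "ty": -28},
    {"grip": 1, "tx": -36, "ty": -28},
    {"grip": 1, "tx": -36, "ty": -28},
    {"grip": 1, "tx": -36, "ty": -29},
    {"grip": 1, "tx": -36, "ty": -29},
    {"grip": 1, "tx": -36, "ty": -29},
    {"grip": 1, "tx": -36, "ty": -29},
    {"grip": 1, "tx": -36, "ty": -28},
    {"grip": 1, "tx": -36, "ty": -28},
    {"grip": 1, "tx": -36, "ty": -28},
    {"grip": 1, "tx": -35, "ty": -28},
  ],
)

```text
validation failed for argument at $.ro...
```

Call:
jog_arm(
  rows=[
    {"grip": 1},
    {"grip": 1},
    {"grip": 1},
  ],
)

```text
validation failed for argument at $.ro...
```

```bash
cat > go.py <<'E'
import sys
from h import *
from scipy.spatial.transform import Rotation as R
np.set_printoptions(precision=4,suppress=True)
def go(x,y,ztip):
    st=arm.state(); Rm=R.from_rotvec(st["eef_rot"]).as_matrix()
    print(st["time"],st["tcp_pos"],st["finger_gap"],st["contact_force"]); print(Rm)
    d=np.array([x,y,ztip])-(st["tcp_pos"]+Rm[:,2]*arm.nose_length)
    print("tool shift mm",Rm.T@d*1000)
go(*map(float,sys.argv[1:4]))
E
python3 go.py .479 .0525 .075
```

```text
1.35 [0.2391 0.5229 0.2563] 0.08551064646683774 [ 0.2408 -0.0211  0.3624]
[[-0.9095  0.4158  0.    ]
 [ 0.4158  0.9095  0.    ]
 [-0.      0.     -1.    ]]
tool shift mm [-413.7923 -328.0764  156.2931]
```

Call:
jog_arm(
  rows=[
    {"grip": 1, "tx": -15, "ty": -12, "tz": 0, "ax": 0, "ay": 0, "az": 0},
    {"grip": 1, "tx": -36, "ty": -28, "tz": 0, "ax": 0, "ay": 0, "az": 0},
    {"grip": 1, "tx": -36, "ty": -29, "tz": 0, "ax": 0, "ay": 0, "az": 0},
    {"grip": 1, "tx": -36, "ty": -29, "tz": 0, "ax": 0, "ay": 0, "az": 0},
    {"grip": 1, "tx": -36, "ty": -29, "tz": 0, "ax": 0, "ay": 0, "az": 0},
    {"grip": 1, "tx": -36, "ty": -29, "tz": 0, "ax": 0, "ay": 0, "az": 0},
    {"grip": 1, "tx": -36, "ty": -28, "tz": 0, "ax": 0, "ay": 0, "az": 0},
    {"grip": 1, "tx": -36, "ty": -28, "tz": 0, "ax": 0, "ay": 0, "az": 0},
    {"grip": 1, "tx": -36, "ty": -28, "tz": 0, "ax": 0, "ay": 0, "az": 0},
    {"grip": 1, "tx": -36, "ty": -28, "tz": 0, "ax": 0, "ay": 0, "az": 0},
    {"grip": 1, "tx": -36, "ty": -29, "tz": 0, "ax": 0, "ay": 0, "az": 0},
    {"grip": 1, "tx": -36, "ty": -29, "tz": 0, "ax": 0, "ay": 0, "az": 0},
  ],
)

```text
time: 2.55
tcp_pos: [0.478, 0.0537, 0.2566]
eef_rot: [0.669, 3.069, 0.0]
contact_force: [1.0, 1.0, -0.2]
finger_gap: -0.0001
```

Call:
jog_arm(
  rows=[
    {"grip": 1, "tx": 0, "ty": 0, "tz": 0, "ax": 0, "ay": 0, "az": 0},
    {"grip": 1, "tx": 0, "ty": 0, "tz": 0, "ax": 0, "ay": 0, "az": 0},
    {"grip": 1, "tx": 0, "ty": 0, "tz": 0, "ax": 0, "ay": 0, "az": 0},
  ],
)

```text
time: 2.85
tcp_pos: [0.4769, 0.0564, 0.2562]
eef_rot: [-0.667, -3.069, -0.001]
contact_force: [0.0, 0.7, 0.7]
finger_gap: -0.0001
```

```bash
python3 go.py .479 .0525 .075
```

```text
2.85 [0.4769 0.0564 0.2562] -9.240120773032506e-05 [0.0103 0.6777 0.7221]
[[-0.9098  0.4151 -0.0004]
 [ 0.4151  0.9098  0.0005]
 [ 0.0006  0.0003 -1.    ]]
tool shift mm [ -3.6361  -2.7226 156.1976]
```

Call:
jog_arm(
  rows=[
    {"grip": 1, "tx": -3.6, "ty": -2.7, "tz": 30, "ax": 0, "ay": 0, "az": 0},
    {"grip": 1, "tx": 0, "ty": 0, "tz": 40, "ax": 0, "ay": 0, "az": 0},
    {"grip": 1, "tx": 0, "ty": 0, "tz": 40, "ax": 0, "ay": 0, "az": 0},
    {"grip": 1, "tx": 0, "ty": 0, "tz": 30, "ax": 0, "ay": 0, "az": 0},
    {"grip": 1, "tx": 0, "ty": 0, "tz": 6, "ax": 0, "ay": 0, "az": 0},
    {"grip": 1, "tx": 0, "ty": 0, "tz": 0, "ax": 0, "ay": 0, "az": 0},
    {"grip": 1, "tx": 0, "ty": 0, "tz": 0, "ax": 0, "ay": 0, "az": 0},
  ],
)

```text
time: 3.55
tcp_pos: [0.4808, 0.052, 0.1122]
eef_rot: [0.666, 3.067, 0.0]
contact_force: [0.4, -0.0, 1.0]
finger_gap: 0.0002
```

```bash
python3 go.py .479 .0525 .070;  python3 - <<'E'
from h import *
s=arm.get_image("side"); save(s,"s1.png",(220,140,340,240),5)
t=arm.get_image("wrist"); save(t,"w1.png")
E
```

```text
3.55 [0.4808 0.052  0.1122] 0.00016631673434355654 [ 0.3811 -0.0486  0.9702]
[[-0.9099  0.4148  0.0033]
 [ 0.4148  0.9099 -0.0004]
 [-0.0031  0.001  -1.    ]]
tool shift mm [ 1.9357 -0.3343 17.2236]
```

View pics/s1.png

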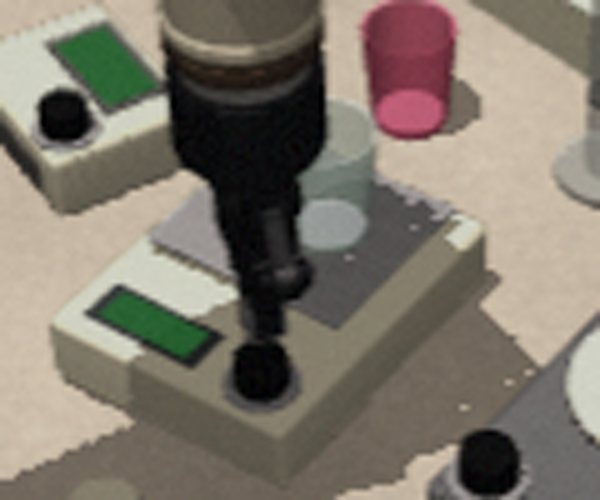

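View pics/w1.png

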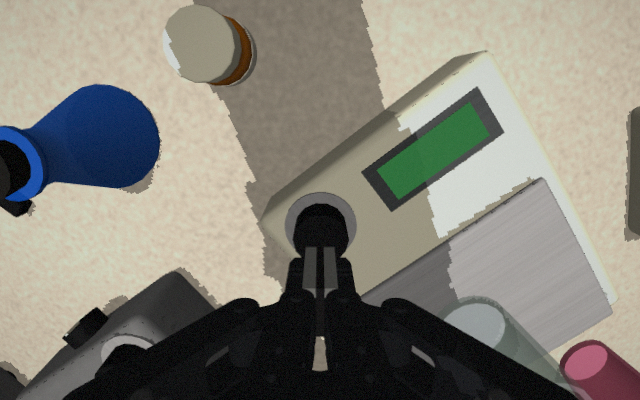

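Call:
jog_arm(
  rows=[
    {"grip": 1, "tx": 1.5, "ty": 0, "tz": 6, "ax": 0, "ay": 0, "az": 0},
    {"grip": 1, "tx": 0, "ty": 0, "tz": 6, "ax": 0, "ay": 0, "az": 0},
    {"grip": 1, "tx": 0, "ty": 0, "tz": 3, "ax": 0, "ay": 0, "az": 0},
    {"grip": 1, "tx": 0, "ty": 0, "tz": 3, "ax": 0, "ay": 0, "az": 0},
    {"grip": 1, "tx": 0, "ty": 0, "tz": 2, "ax": 0, "ay": 0, "az": 0},
    {"grip": 1, "tx": 0, "ty": 0, "tz": 2, "ax": 0, "ay": 0, "az": 0},
    {"grip": 1, "tx": 0, "ty": 0, "tz": 0, "ax": 0, "ay": 0, "az": 0},
    {"grip": 1, "tx": 0, "ty": 0, "tz": 0, "ax": 0, "ay": 0, "az": 0},
  ],
)

```text
time: 4.45
tcp_pos: [0.4781, 0.0522, 0.0883]
eef_rot: [-0.668, -3.07, 0.0]
contact_force: [-1.1, 0.2, 3.5]
finger_gap: 0.0001
```

Call:
jog_arm(
  rows=[
    {"grip": 1, "tx": 0, "ty": 0, "tz": 2, "ax": 0, "ay": 0, "az": 0},
    {"grip": 1, "tx": 0, "ty": 0, "tz": 2, "ax": 0, "ay": 0, "az": 0},
    {"grip": 1, "tx": 0, "ty": 0, "tz": 0, "ax": 0, "ay": 0, "az": 0},
    {"grip": 1, "tx": 0, "ty": 0, "tz": 0, "ax": 0, "ay": 0, "az": 0},
  ],
)

```text
time: 4.85
tcp_pos: [0.4784, 0.0522, 0.0845]
eef_rot: [0.668, 3.069, 0.0]
contact_force: [-1.8, 0.0, 4.2]
finger_gap: -0.0006
```

Call:
jog_arm(
  rows=[
    {"grip": 1, "tx": 0, "ty": 0, "tz": 1, "ax": 0, "ay": 0, "az": 0},
    {"grip": 1, "tx": 0, "ty": 0, "tz": 1, "ax": 0, "ay": 0, "az": 0},
    {"grip": 1, "tx": 0, "ty": 0, "tz": 0, "ax": 0, "ay": 0, "az": 0},
    {"grip": 1, "tx": 0, "ty": 0, "tz": 0, "ax": 0, "ay": 0, "az": 0},
  ],
)

```text
time: 5.25
tcp_pos: [0.4784, 0.0522, 0.0827]
eef_rot: [0.668, 3.069, 0.0]
contact_force: [-2.5, -0.2, 6.4]
finger_gap: -0.0001
```

Call:
jog_arm(
  rows=[
    {"grip": 1, "tx": 0, "ty": 0, "tz": -5, "ax": 0, "ay": 0, "az": 0},
    {"grip": 1, "tx": 0, "ty": 0, "tz": -15, "ax": 0, "ay": 0, "az": 0},
    {"grip": 1, "tx": 0, "ty": 0, "tz": -40, "ax": 0, "ay": 0, "az": 0},
    {"grip": 1, "tx": 0, "ty": 0, "tz": -40, "ax": 0, "ay": 0, "az": 0},
    {"grip": 1, "tx": -16, "ty": -22, "tz": 0, "ax": 0, "ay": 0, "az": 0},
    {"grip": 1, "tx": -20, "ty": -28, "tz": 0, "ax": 0, "ay": 0, "az": 0},
    {"grip": 1, "tx": -20, "ty": -28, "tz": 0, "ax": 0, "ay": 0, "az": 0},
    {"grip": 1, "tx": -18, "ty": -25, "tz": 0, "ax": 0, "ay": 0, "az": 0},
    {"grip": 1, "tx": -10, "ty": -14, "tz": 0, "ax": 0, "ay": 0, "az": 0},
    {"grip": 1, "tx": 0, "ty": 0, "tz": 0, "ax": 0, "ay": 0, "az": 0},
    {"grip": 1, "tx": 0, "ty": 0, "tz": 0, "ax": 0, "ay": 0, "az": 0},
    {"grip": 1, "tx": 0, "ty": 0, "tz": 0, "ax": 0, "ay": 0, "az": 0},
  ],
)

```text
time: 6.45
tcp_pos: [0.5055, -0.0879, 0.182]
eef_rot: [-0.667, -3.069, -0.001]
contact_force: [-0.3, 0.1, 0.9]
finger_gap: 0.0002
```

```bash
python3 go.py .507 -.089 .090;  python3 - <<'E'
from fit import *
s=arm.get_image("side"); save(s,"s2.png",(220,140,380,260),5)
t=arm.get_image("top"); save(t,"t2.png",(220,160,400,280),4)
for z in(.062,.07):
  print(z,"side",fit(s,(272,215),z,30,z-.05))
  print(z,"top",fit(t,(290.5,246.7),z,70,z-.05))
print(fit(s,(318,232),.09,30))
E
```

```text
6.45 [ 0.5055 -0.0879  0.182 ] 0.00016829854766641837 [-0.2816  0.1348  0.8818]
[[-0.9099  0.4148 -0.0007]
 [ 0.4148  0.9099  0.0008]
 [ 0.0009  0.0004 -1.    ]]
tool shift mm [-1.8891 -0.4445 66.9927]
0.062 side (array([0.47975368, 0.05269155]), array([271.85882353, 214.71764706]), np.int32(85), 110.41679616388865)
0.062 top (array([0.47808484, 0.05262859]), array([290.45977011, 246.83908046]), np.int32(87), 102.65592192020267)
0.07 side (array([0.47730853, 0.04942027]), array([271.85882353, 214.71764706]), np.int32(85), 136.59602769464254)
0.07 top (array([0.47760202, 0.05246624]), array([290.45977011, 246.83908046]), np.int32(87), 107.06193365063518)
(array([ 0.50792589, -0.08935294]), array([317.31007752, 232.21705426]), np.int32(129), 153.99307253514417)
```

View pics/s2.png

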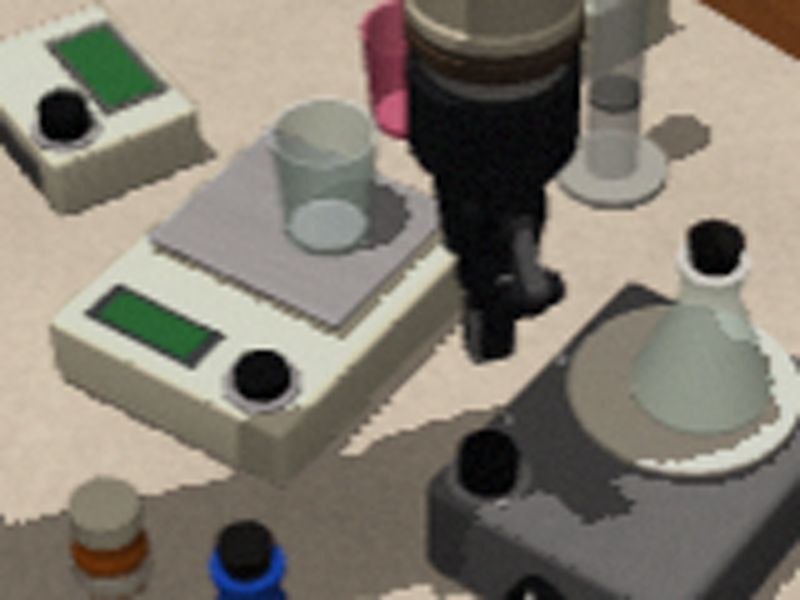

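View pics/t2.png

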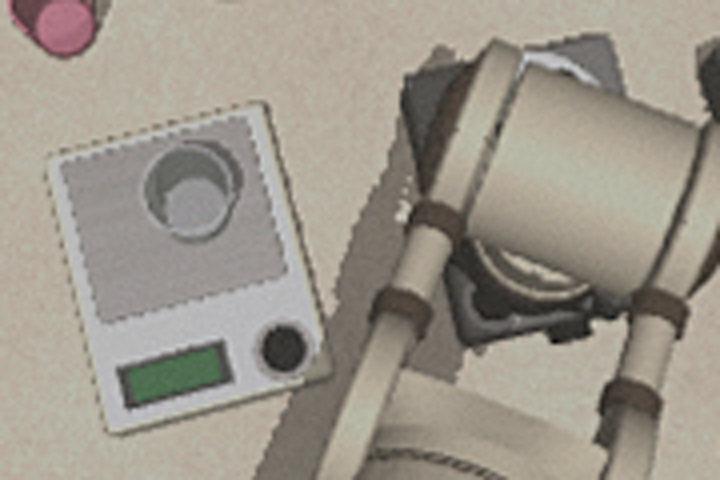

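Call:
jog_arm(
  rows=[
    {"grip": 1, "tx": -1.5, "ty": -0.5, "tz": 15, "ax": 0, "ay": 0, "az": 0},
    {"grip": 1, "tx": 0, "ty": 0, "tz": 25, "ax": 0, "ay": 0, "az": 0},
    {"grip": 1, "tx": 0, "ty": 0, "tz": 10, "ax": 0, "ay": 0, "az": 0},
    {"grip": 1, "tx": 0, "ty": 0, "tz": 5, "ax": 0, "ay": 0, "az": 0},
    {"grip": 1, "tx": 0, "ty": 0, "tz": 0, "ax": 0, "ay": 0, "az": 0},
    {"grip": 1, "tx": 0, "ty": 0, "tz": 0, "ax": 0, "ay": 0, "az": 0},
  ],
)

```text
time: 7.15
tcp_pos: [0.5076, -0.0903, 0.1282]
eef_rot: [0.668, 3.068, -0.0]
contact_force: [0.5, 0.5, 0.4]
finger_gap: 0.0
```

```bash
python3 go.py .507 -.089 .090;  python3 - <<'E'
from fit import *
s=arm.get_image("side"); save(s,"s3.png",(260,160,380,260),5)
E
```

```text
7.15 [ 0.5076 -0.0903  0.1282] 5.335387042980416e-06 [0.5119 0.5222 0.3526]
[[-0.9095  0.4156  0.0013]
 [ 0.4156  0.9095 -0.0006]
 [-0.0014 -0.     -1.    ]]
tool shift mm [ 1.1569  0.9583 13.2188]
```

View pics/s3.png

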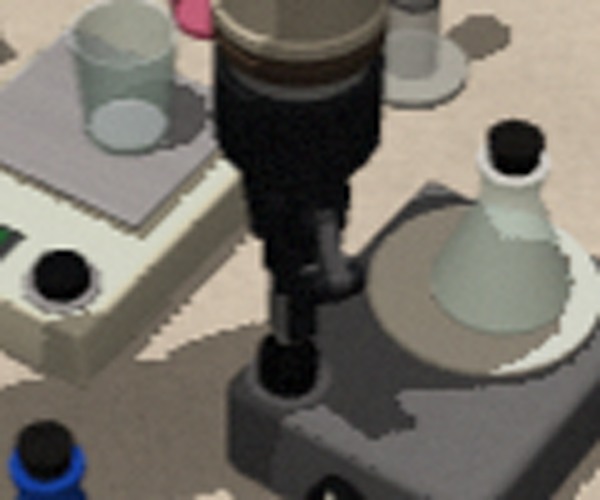

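Call:
jog_arm(
  rows=[
    {"grip": 1, "tx": 0, "ty": 0, "tz": 5, "ax": 0, "ay": 0, "az": 0},
    {"grip": 1, "tx": 0, "ty": 0, "tz": 4, "ax": 0, "ay": 0, "az": 0},
    {"grip": 1, "tx": 0, "ty": 0, "tz": 3, "ax": 0, "ay": 0, "az": 0},
    {"grip": 1, "tx": 0, "ty": 0, "tz": 2, "ax": 0, "ay": 0, "az": 0},
    {"grip": 1, "tx": 0, "ty": 0, "tz": 2, "ax": 0, "ay": 0, "az": 0},
    {"grip": 1, "tx": 0, "ty": 0, "tz": 2, "ax": 0, "ay": 0, "az": 0},
    {"grip": 1, "tx": 0, "ty": 0, "tz": 2, "ax": 0, "ay": 0, "az": 0},
    {"grip": 1, "tx": 0, "ty": 0, "tz": 1, "ax": 0, "ay": 0, "az": 0},
    {"grip": 1, "tx": 0, "ty": 0, "tz": 0, "ax": 0, "ay": 0, "az": 0},
    {"grip": 1, "tx": 0, "ty": 0, "tz": 0, "ax": 0, "ay": 0, "az": 0},
  ],
)

```text
time: 8.2
tcp_pos: [0.507, -0.0902, 0.1063]
eef_rot: [-0.668, -3.069, 0.0]
contact_force: [-1.1, 0.5, 2.5]
finger_gap: 0.0001
```

Call:
jog_arm(
  rows=[
    {"grip": 1, "tx": 0, "ty": 0, "tz": 1, "ax": 0, "ay": 0, "az": 0},
    {"grip": 1, "tx": 0, "ty": 0, "tz": 1, "ax": 0, "ay": 0, "az": 0},
    {"grip": 1, "tx": 0, "ty": 0, "tz": 1, "ax": 0, "ay": 0, "az": 0},
    {"grip": 1, "tx": 0, "ty": 0, "tz": 0, "ax": 0, "ay": 0, "az": 0},
    {"grip": 1, "tx": 0, "ty": 0, "tz": 0, "ax": 0, "ay": 0, "az": 0},
  ],
)

```text
time: 8.7
tcp_pos: [0.5071, -0.0902, 0.1035]
eef_rot: [0.668, 3.07, -0.0]
contact_force: [-2.9, 0.8, 4.2]
finger_gap: -0.0001
```

Call:
jog_arm(
  rows=[
    {"grip": 1, "tx": 0, "ty": 0, "tz": 1, "ax": 0, "ay": 0, "az": 0},
    {"grip": 1, "tx": 0, "ty": 0, "tz": 0.5, "ax": 0, "ay": 0, "az": 0},
    {"grip": 1, "tx": 0, "ty": 0, "tz": 0, "ax": 0, "ay": 0, "az": 0},
    {"grip": 1, "tx": 0, "ty": 0, "tz": 0, "ax": 0, "ay": 0, "az": 0},
  ],
)

```text
time: 9.1
tcp_pos: [0.5071, -0.0902, 0.1023]
eef_rot: [0.668, 3.07, -0.0]
contact_force: [-3.7, 0.8, 7.1]
finger_gap: -0.0004
```

Call:
jog_arm(
  rows=[
    {"grip": 1, "tx": 0, "ty": 0, "tz": -5, "ax": 0, "ay": 0, "az": 0},
    {"grip": 1, "tx": 0, "ty": 0, "tz": -15, "ax": 0, "ay": 0, "az": 0},
    {"grip": 1, "tx": 0, "ty": 0, "tz": -40, "ax": 0, "ay": 0, "az": 0},
    {"grip": 1, "tx": 0, "ty": 0, "tz": -40, "ax": 0, "ay": 0, "az": 0},
    {"grip": 1, "tx": 0, "ty": 0, "tz": -10, "ax": 0, "ay": 0, "az": 0},
    {"grip": 1, "tx": 8, "ty": 21, "tz": 0, "ax": 0, "ay": 0, "az": 0},
    {"grip": 1, "tx": 15, "ty": 40, "tz": 0, "ax": 0, "ay": 0, "az": 0},
    {"grip": 1, "tx": 16, "ty": 42, "tz": 0, "ax": 0, "ay": 0, "az": 0},
    {"grip": 1, "tx": 16, "ty": 42, "tz": 0, "ax": 0, "ay": 0, "az": 0},
    {"grip": 1, "tx": 16, "ty": 42, "tz": 0, "ax": 0, "ay": 0, "az": 0},
    {"grip": 1, "tx": 16, "ty": 42, "tz": 0, "ax": 0, "ay": 0, "az": 0},
    {"grip": 1, "tx": 16, "ty": 42, "tz": 0, "ax": 0, "ay": 0, "az": 0},
  ],
)

```text
time: 10.3
tcp_pos: [0.5256, 0.2009, 0.2108]
eef_rot: [-0.668, -3.069, 0.0]
contact_force: [1.0, -0.7, 0.7]
finger_gap: 0.0001
```

Call:
jog_arm(
  rows=[
    {"grip": 1, "tx": 16, "ty": 42, "tz": 0, "ax": 0, "ay": 0, "az": 0},
    {"grip": 1, "tx": 12, "ty": 31, "tz": 0, "ax": 0, "ay": 0, "az": 0},
    {"grip": 1, "tx": 8, "ty": 21, "tz": 0, "ax": 0, "ay": 0, "az": 0},
    {"grip": 1, "tx": 0, "ty": 0, "tz": 0, "ax": 0, "ay": 0, "az": 0},
    {"grip": 1, "tx": 0, "ty": 0, "tz": 0, "ax": 0, "ay": 0, "az": 0},
    {"grip": 1, "tx": 0, "ty": 0, "tz": 0, "ax": 0, "ay": 0, "az": 0},
  ],
)

```text
time: 10.9
tcp_pos: [0.5323, 0.2985, 0.2112]
eef_rot: [-0.67, -3.069, 0.001]
contact_force: [-1.2, 0.1, 0.8]
finger_gap: 0.0001
```

```bash
python3 go.py .532 .2995 .065;  python3 - <<'E'
from fit import *
s=arm.get_image("side"); save(s,"s4.png",(200,100,400,250),4)
print(fit(s,(317,233),.082,30,.012)); print(fit(s,(232.3,163),.065,30))
t=arm.get_image("top"); print(fit(t,(343,234),.082,70,.012))
E
```

```text
10.9 [0.5323 0.2985 0.2112] 8.440860729239348e-05 [-1.22    0.0551  0.7742]
[[-0.9091  0.4167 -0.0007]
 [ 0.4167  0.9091 -0.0006]
 [ 0.0004 -0.0009 -1.    ]]
tool shift mm [  0.6525   0.9006 121.2384]
(array([ 0.5074029 , -0.08935167]), array([317.13684211, 233.45263158]), np.int32(95), 126.35505498992279)
(array([0.53251869, 0.29879194]), array([232.28205128, 163.05128205]), np.int32(78), 105.15360991947819)
(array([ 0.50540112, -0.08869295]), array([343.08333333, 234.33333333]), np.int32(84), 107.12947287783027)
```

View pics/s4.png

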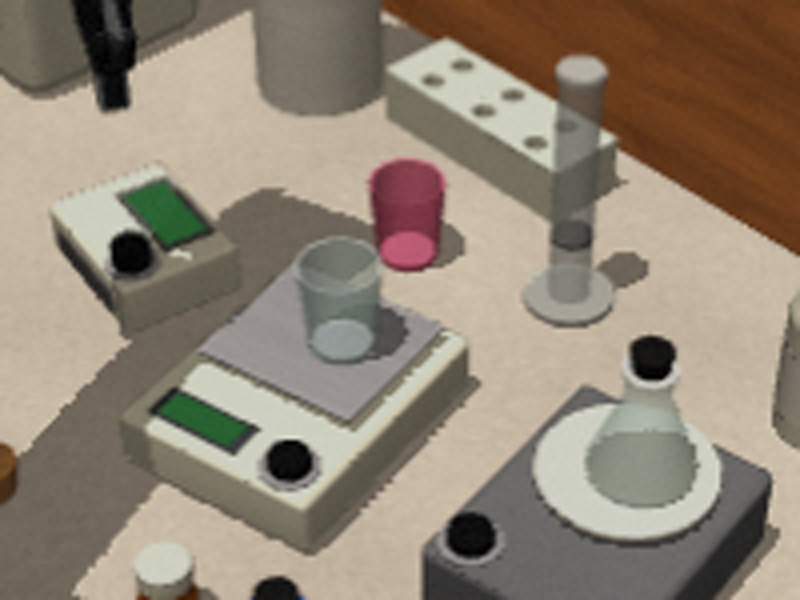

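Stirrer key at crop (470,536) is now low and its housing and flask are unmoved; the balance key at (290,461) is still in. The fingers hang above the timer at (115,100), with its key at (130,252).

Call:
jog_arm(
  rows=[
    {"grip": 1, "tx": 0.5, "ty": 1, "tz": 20, "ax": 0, "ay": 0, "az": 0},
    {"grip": 1, "tx": 0, "ty": 0, "tz": 35, "ax": 0, "ay": 0, "az": 0},
    {"grip": 1, "tx": 0, "ty": 0, "tz": 30, "ax": 0, "ay": 0, "az": 0},
    {"grip": 1, "tx": 0, "ty": 0, "tz": 15, "ax": 0, "ay": 0, "az": 0},
    {"grip": 1, "tx": 0, "ty": 0, "tz": 5, "ax": 0, "ay": 0, "az": 0},
    {"grip": 1, "tx": 0, "ty": 0, "tz": 0, "ax": 0, "ay": 0, "az": 0},
    {"grip": 1, "tx": 0, "ty": 0, "tz": 0, "ax": 0, "ay": 0, "az": 0},
  ],
)

```text
time: 11.7
tcp_pos: [0.5336, 0.3009, 0.1087]
eef_rot: [0.668, 3.067, 0.002]
contact_force: [-0.2, 0.2, -0.1]
finger_gap: -0.0003
```

```bash
python3 go.py .532 .2995 .065;  python3 - <<'E'
from fit import *
s=arm.get_image("side"); save(s,"s5.png",(190,100,290,200),5)
E
```

```text
11.7 [0.5336 0.3009 0.1087] -0.0002674624297715257 [-0.1653  0.2097 -0.0725]
[[-0.9094  0.4159  0.003 ]
 [ 0.4159  0.9094  0.001 ]
 [-0.0023  0.0021 -1.    ]]
tool shift mm [ 0.9683 -2.0654 18.6607]
```

View pics/s5.png

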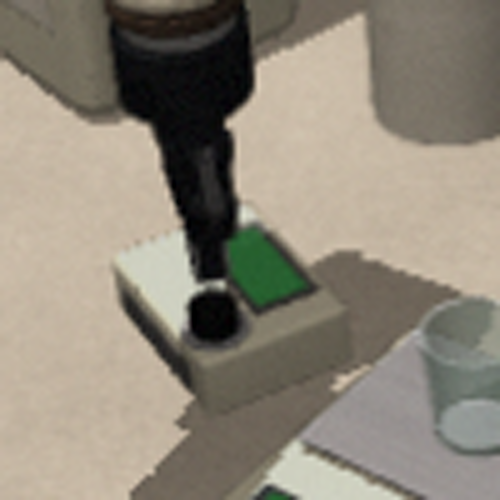

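Call:
jog_arm(
  rows=[
    {"grip": 1, "tx": 0.5, "ty": -1.5, "tz": 6, "ax": 0, "ay": 0, "az": 0},
    {"grip": 1, "tx": 0, "ty": 0, "tz": 5, "ax": 0, "ay": 0, "az": 0},
    {"grip": 1, "tx": 0, "ty": 0, "tz": 4, "ax": 0, "ay": 0, "az": 0},
    {"grip": 1, "tx": 0, "ty": 0, "tz": 3, "ax": 0, "ay": 0, "az": 0},
    {"grip": 1, "tx": 0, "ty": 0, "tz": 2, "ax": 0, "ay": 0, "az": 0},
    {"grip": 1, "tx": 0, "ty": 0, "tz": 2, "ax": 0, "ay": 0, "az": 0},
    {"grip": 1, "tx": 0, "ty": 0, "tz": 2, "ax": 0, "ay": 0, "az": 0},
    {"grip": 1, "tx": 0, "ty": 0, "tz": 2, "ax": 0, "ay": 0, "az": 0},
    {"grip": 1, "tx": 0, "ty": 0, "tz": 1, "ax": 0, "ay": 0, "az": 0},
    {"grip": 1, "tx": 0, "ty": 0, "tz": 0, "ax": 0, "ay": 0, "az": 0},
    {"grip": 1, "tx": 0, "ty": 0, "tz": 0, "ax": 0, "ay": 0, "az": 0},
  ],
)

```text
time: 12.85
tcp_pos: [0.5312, 0.2995, 0.0799]
eef_rot: [-0.668, -3.07, 0.0]
contact_force: [-2.1, -1.1, 4.2]
finger_gap: 0.0003
```

Call:
jog_arm(
  rows=[
    {"grip": 1, "tx": 0, "ty": 0, "tz": 1, "ax": 0, "ay": 0, "az": 0},
    {"grip": 1, "tx": 0, "ty": 0, "tz": 1, "ax": 0, "ay": 0, "az": 0},
    {"grip": 1, "tx": 0, "ty": 0, "tz": 0, "ax": 0, "ay": 0, "az": 0},
    {"grip": 1, "tx": 0, "ty": 0, "tz": 0, "ax": 0, "ay": 0, "az": 0},
  ],
)

```text
time: 13.25
tcp_pos: [0.5314, 0.2996, 0.0781]
eef_rot: [0.668, 3.07, 0.0]
contact_force: [-3.0, -0.4, 5.9]
finger_gap: 0.0001
```

Call:
jog_arm(
  rows=[
    {"grip": 1, "tx": 0, "ty": 0, "tz": 0.7, "ax": 0, "ay": 0, "az": 0},
    {"grip": 1, "tx": 0, "ty": 0, "tz": 0, "ax": 0, "ay": 0, "az": 0},
    {"grip": 1, "tx": 0, "ty": 0, "tz": -5, "ax": 0, "ay": 0, "az": 0},
    {"grip": 1, "tx": 0, "ty": 0, "tz": -15, "ax": 0, "ay": 0, "az": 0},
    {"grip": 1, "tx": 0, "ty": 0, "tz": -40, "ax": 0, "ay": 0, "az": 0},
    {"grip": 1, "tx": 0, "ty": 0, "tz": -40, "ax": 0, "ay": 0, "az": 0},
    {"grip": 1, "tx": 0, "ty": 0, "tz": -30, "ax": 0, "ay": 0, "az": 0},
    {"grip": 1, "tx": 20, "ty": 0, "tz": -20, "ax": 0, "ay": 0, "az": 0},
    {"grip": 1, "tx": 40, "ty": 10, "tz": 0, "ax": 0, "ay": 0, "az": 0},
    {"grip": 1, "tx": 40, "ty": 10, "tz": 0, "ax": 0, "ay": 0, "az": 0},
    {"grip": 1, "tx": 30, "ty": 10, "tz": 0, "ax": 0, "ay": 0, "az": 0},
    {"grip": 1, "tx": 0, "ty": 0, "tz": 0, "ax": 0, "ay": 0, "az": 0},
  ],
)

```text
time: 14.45
tcp_pos: [0.4229, 0.3832, 0.228]
eef_rot: [-0.662, -3.071, -0.002]
contact_force: [0.6, -0.2, 0.4]
finger_gap: -0.0
```

Call:
jog_arm(
  rows=[
    {"grip": 1, "tx": 40, "ty": 20, "tz": 0, "ax": 0, "ay": 0, "az": 0},
    {"grip": 1, "tx": 40, "ty": 20, "tz": 0, "ax": 0, "ay": 0, "az": 0},
    {"grip": 1, "tx": 20, "ty": 20, "tz": 0, "ax": 0, "ay": 0, "az": 0},
    {"grip": 1, "tx": 0, "ty": 0, "tz": 0, "ax": 0, "ay": 0, "az": 0},
    {"grip": 1, "tx": 0, "ty": 0, "tz": 0, "ax": 0, "ay": 0, "az": 0},
    {"grip": 1, "tx": 0, "ty": 0, "tz": 0, "ax": 0, "ay": 0, "az": 0},
  ],
)

```text
time: 15.05
tcp_pos: [0.3605, 0.4761, 0.2273]
eef_rot: [0.67, 3.069, -0.0]
contact_force: [0.5, -0.7, -1.1]
finger_gap: -0.0003
```

```bash
python3 - <<'E'
from fit import *
np.set_printoptions(precision=4,suppress=True)
s=arm.get_image("side"); t=arm.get_image("top"); save(s,"s6.png");save(t,"t6.png")
for n,c,d,b in(("bal",(272,215),(290.5,246.7),.05),("sti",(317,233),(343,234),.07),("tim",(232,163.5),(199.3,229.8),.045),("heat",(430,300),(460,217),.075)):
  for h in(.012,.02): 
    x,y=fit(s,c,b+h,30,h),fit(t,d,b+h,70,h); print(n,h,x[0],y[0],"area",x[2],y[2],"model",x[3],y[3])
st=arm.state();print(st["time"],st["tcp_pos"],st["contact_force"])
E
```

```text
bal 0.012 [0.4798 0.0525] [0.4782 0.0528] area 84 86 model 110.42806908697821 102.65705184615217
bal 0.02 [0.4774 0.0493] [0.4777 0.0526] area 84 86 model 136.6082157639321 107.06633823690936
sti 0.012 [ 0.5074 -0.0894] [ 0.5054 -0.0886] area 95 87 model 126.35505498992279 107.12583828391507
sti 0.02 [ 0.5048 -0.092 ] [ 0.5048 -0.0881] area 95 87 model 154.7842476728838 113.48722811136395
tim 0.012 [0.533  0.2988] [0.5315 0.2999] area 55 87 model 83.10833014303353 108.07445871643722
tim 0.02 [0.5303 0.2944] [0.5308 0.2988] area 55 87 model 105.70815594610758 118.59531062527094
heat 0.012 [ 0.5497 -0.4032] [ 0.5455 -0.4055] area 161 110 model 166.4593309564516 117.22656882484443
heat 0.02 [ 0.5468 -0.4044] [ 0.5448 -0.4038] area 161 110 model 199.41496351826936 132.38584460457787
15.15 [0.3604 0.476  0.2272] [ 0.8561 -0.2172 -0.2222]
```

View pics/s6.png

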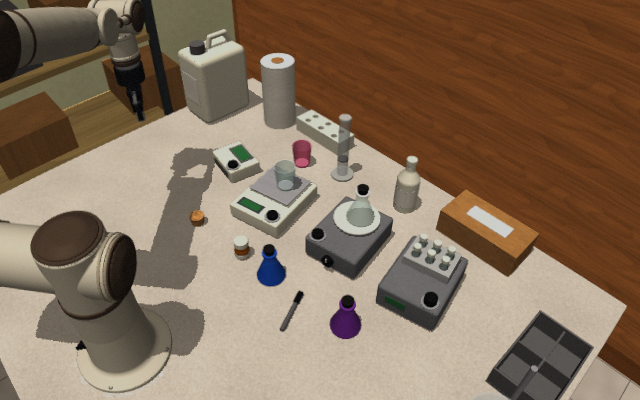

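View pics/t6.png

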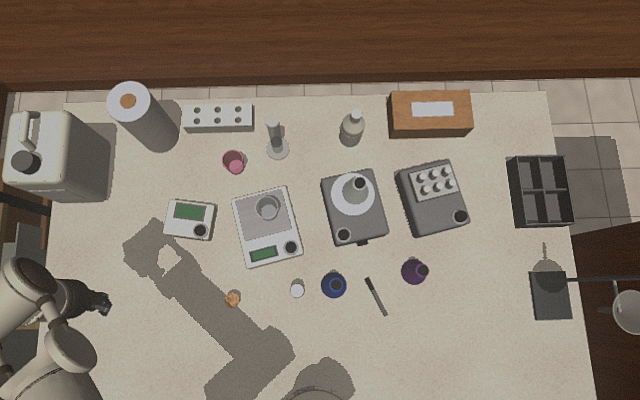

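All three keys stand lower in both views, at the same positions as before, the heater key is out and nothing has moved. I am handing in.

```bash
python3 -c "
from cell import arm
print(arm.hand_in())"
```

```text
the job is handed in; nothing more can be done
None
```

I tapped in the balance key, then the stirrer key, then the timer key with the closed fingertips. I then drew the hand back clear and handed in at about 15 s.

- **Keys home:** The last upward forces I read were 6.4 N on the balance and 7.1 N on the stirrer. On the timer I read 5.9 N, just under the 6–8 N that means home, and then pushed 0.7 mm further without reading the force again. At each press the fingertip height matched a key that was fully in.
- **Camera check:** In the last pictures each pressed key covers about a quarter less area in the side view. Side and top views agree on each key's position to about 2 mm if its top stands 12 mm above the housing, which is the pressed height.
- **Heater and the rest:** The two views of the heater key agree best with it standing 20 mm high, so it is still out. The machines, the glassware and the loose items look unmoved.
- **Where checks disagreed:** The trained network once pinpointed the stirrer key wrongly in the top view and gave a few false hits in the side view. I used fits to the dark key outlines in both views instead. A sideways reading of up to about 3.7 N appeared during the presses, but no machine shifted. The first two move calls were refused for missing fields and moved nothing.

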